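# Zero the bench scale through its key well

### The job

Zero the bench scale with the empty dish on its pan: with a fingertip push the black dust shutter fully open, reach down into the well and press the sunken tare key all the way down, let it come up, then push the shutter fully shut again. Only touch and push, gently: do not pinch the shutter, do not lift or shift the scale, and leave the dish and the things around it alone.

Things in the scene. Friction and masses are not known exactly. Their poses are not given: they have to be found in the camera images.
- scale: grey bench scale, 190 x 200 mm, about 2.2 kg, loose on the bench (slides at a sideways push of about 8 N or more). Origin: centre of its underside; x to its back, y to its left, z up. Front deck (x -100 to -10 mm) is flat, 42 mm high; the block behind is 50 mm high with a round pan, diameter 100 mm, centre x 45, y 0, top at 57 mm. A flat display lies on the deck at y -64 to -94 mm.
- well_mouth (a point): centre of the well's mouth, level with the deck top: x -57, y 52, z 42 mm in the scale's frame (same axes). The well is round, 50 mm in diameter, 30 mm deep; the tare key stands in its middle. Shut fingers fit in when upright and centred. The shutter covers it at the start.
- tare_key (a joint): travel of the tare key, m: 0 up, grows as it is pressed straight down, 0.005 fully down; it springs back when let go. The spring takes 1 N to start and about 4.6 N at the bottom.
- key_top (a point): middle of the top of the tare key, a white disc of 25 mm diameter; released it lies 20 mm below the deck (22 mm above the bench), fully down 25 mm below (17 mm above the bench).
- shutter (a joint): travel of the dust shutter, m: 0 fully shut (centred over the well), grows as it slides to the scale's right (scale -y), 0.062 fully open (end stop). Needs about 1.5 N; stays where left. It runs between two aluminium rails along y, 8 mm higher than the deck, inner faces 61 mm apart, from y -59 to 99 mm of the scale.
- shutter_middle (a point): middle of the top of the dust shutter, a black slab 50 mm (x) by 60 mm (y), its top 13 mm over the deck (55 mm above the bench), with low ribs on it. Its end faces, 30 mm left and right of this point, are upright and rise 13 mm from the deck: push the left end to open it, the right end to shut it. Axes as the scale's.
- dish: round metal dish with a black band, 62 mm in diameter, 22 mm high, loose on the scale's pan. Origin: centre of its underside.
- spool: small spool of solder wire, 52 mm in diameter, 28 mm high, standing on the bench; bystander. Origin: centre of its underside.
- loupe_ring: white ring-shaped loupe, 36 mm in diameter, 10 mm high, lying on the bench; bystander. Origin: centre of its underside.
- jar: small glass jar with a lid, 48 mm in diameter, 56 mm high, on the bench; bystander. Origin: centre of its underside.

How it is judged:
By the outcome, as a careful person would: the job done as asked, in the order asked, and still so for the second after the job is handed in, with the robot touching nothing.
It also fails if it takes over 48 s, if anything falls off the work surface, if the arm or the gripper's body presses on something with over 40 N, if the wrist force passes 120 N, or if a joint passes its speed limit or range.

### The arm

A 6-joint arm with a two-finger parallel gripper is mounted at the origin on a cart in front of the work surface, level with it; the furniture and walls round the work are solid. World frame = base frame: x ahead of the robot, y to its left, z up, the work surface at z = 0. Lengths are in mm, angles in rad, forces in N, time in s.
With the tool pointing down it reaches from about 300 to 775 mm from the base axis. Payload 14.6 kg.
Tool frame: the origin (TCP) lies on the front face of the gripper's body, between the roots of the fingers; the fingertips stand 97 mm ahead of it and the grasp point (between the pads) lies 78 mm ahead of it; z points along the fingers, y is the direction in which the jaws open and shut (so a half turn about z gives the same grasp; the last joint's range is limited). The gripper opens to 94 mm and grips with 3 to 60 N. Pads are 16 mm wide; open, the fingers measure 119 mm over their backs; the gripper's body (75 mm by 177 mm) begins 78 mm behind the grasp point.
Start: joints at [-1.362, 0.3, 1.521, -0, 1.321, -0.067], TCP at [149.768, -529.207, 302.646] pointing down, gripper open.
Joint ranges: [-3.03, 3.03], [-0.79, 2.21], [0.23, 2.52], [-1.04, 4.18], [0, 3.07], [-2.55, 2.55]. Speed limits (rad/s): [2.22, 2.22, 2.57, 3.14, 3.14, 3.14].

### API

Orientations are given as [roll, pitch, yaw] about the fixed x, y, z axes, in that order (R = Rz(yaw) Ry(pitch) Rx(roll)).
In Python, from cell import manip, eyes, finder gives the robot as it stands.
- The arm moves only by the tool drive_tool, never from a script. Its argument "rows" is a list of rows, each an object with "offset": the shift along the tool's x, y, z in mm, a list of three; "spin": the turn about the tool's z in degrees; "jaw": the finger opening in mm, from 0 to 94. In form: [{"offset": [dx, dy, dz], "spin": spin, "jaw": jaw}, ...]. A call has 1 to 20 rows; each row shifts and turns the commanded pose from where the row before left it, along the tool's axes as they then stand; what a row does not reach is not made up. A row lasts 1/10 s, in which the tool goes at most 50 mm and 8.59 degrees, less where a joint would pass 70% of its speed; a pose out of reach is approached as far as the arm can. A call is refused whole if a number of a shift passes 50 or a number of a turn 8.59, either way. A call with a gripper value outside its range is refused whole. The fingers move at their own pace and stop on an object; "force" is the grip in N (left out, the last holds). Time passes only in rows, so rows that do not move let the fingers close. It gives the time, the measured TCP pose, the force and the opening at its end, in the units of the state.
- manip.read_state(): the state, without advancing time (a new reading comes with each control period).
- eyes.camera(name): name is "scene" or "side" or "wrist"; returns a dict with "color" (480x640x3 uint8, blue, green, red), "depth" (480x640 float32, mm along the optical axis (not along the pixel's ray), 0 where there is no reading), "vfov" (degrees; the focal length in pixels is half the picture's height over the tangent of half this angle, whatever the lens; pixels are square), "cx", "cy" (the principal point, pixels), "D" ([k1, k2, p1, p2, k3] as OpenCV has them; the pictures are not rectified), "rvec" (rotation vector, rad) and "tvec" (3), from world to camera coordinates, as OpenCV has them. Camera axes: x right, y down, z forward; pixel columns grow to the right and rows downward; lengths in mm; the calibration is good to about 2 mm. A picture is of the moment at which its call begins.
- manip.sign_off(): hands the job in, once; it reports no verdict.
Trained networks look in the newest picture that a camera, given by its name, has taken for a name from the list of things; names that differ only in an ending like _2 or _b are one class to them, and where a whole thing is asked for, a point or a joint stands for the part that bears it (a point fixed in the world has none). Each returns a list of dicts, best first, with "p" (0 to 1); they miss things now and then, are a little off and sometimes report something else, mostly with a low value. They report only what shows in the picture. A call takes as long as a camera call.
- finder.find_in(camera, target): "uv" ([column, row] in pixels, amid what is visible of it).
The state is a dict: "clock": time; "joints": joint angles; "qd": joint speeds; "effort": joint torques, N m; "eef_pos": TCP position; "eef_rot": TCP orientation; "wrist_force": force on the tool from outside, world axes, zero at the start; "moment": the same for the moment, N m; "finger_gap": finger opening in mm.
Only numpy, scipy, OpenCV 4.12 (cv2) and the standard library are available. Lean on these libraries where they do the work, as an engineer would, in place of code of your own. Each camera call takes 0.05 s, during which the arm holds its last target. There are 200 camera calls.

## Working session

There is one attempt and no reset: what is moved stays moved. The work goes in short steps, Python scripts to look and compute and a tool call to move; the robot and the scene stay as the last step left them, time stands still between calls to the robot, and variables do not carry over. Pictures are saved under pics/ and viewed, about 8 in all and at most 12, crops included, and the job is handed in when it is done.

Besides the shell and the picture viewer there is one more tool, called after ">>>" by a JSON object that holds its "fn" and its "kwargs", one argument or row to a line. drive_tool: Moves the arm, as the interface text tells. Its arguments: {"type":"object","properties":{"rows":{"type":"array","items":{"type":"object","properties":{"offset":{"type":"array","items":{"type":"number"}},"spin":{"type":"number"},"jaw":{"type":"number"}}}},"force":{"type":"number"}},"required":["rows"]}

```bash
mkdir -p pics; cat > h.py <<'E'
import cv2,numpy as np
from cell import manip,eyes,finder
def shot(n,f=None):
    c=eyes.camera(n)
    if f: cv2.imwrite('pics/'+f,c['color'])
    return c
def K(c):
    f=240/np.tan(np.radians(c['vfov'])/2); return np.array([[f,0,c['cx']],[0,f,c['cy']],[0,0,1.]])
def at_z(c,uv,z):
    "world point on the pixel's ray at height z"
    n=cv2.undistortPoints(np.float64([[uv]]),K(c),np.array(c['D']))[0,0]
    R=cv2.Rodrigues(np.float64(c['rvec']))[0]; t=np.float64(c['tvec']).ravel()
    o=-R.T@t; d=R.T@np.array([n[0],n[1],1]); return o+d*(z-o[2])/d[2]
def at_d(c,uv):
    u,v=map(int,np.round(uv)); d=c['depth'][v-1:v+2,u-1:u+2]; d=np.median(d[d>0]) if (d>0).any() else np.nan
    n=cv2.undistortPoints(np.float64([[uv]]),K(c),np.array(c['D']))[0,0]
    R=cv2.Rodrigues(np.float64(c['rvec']))[0]; t=np.float64(c['tvec']).ravel()
    return R.T@(np.array([n[0],n[1],1])*d-t)
def proj(c,P):
    return cv2.projectPoints(np.float64(P),np.float64(c['rvec']),np.float64(c['tvec']),K(c),np.array(c['D']))[0][:,0]
E
python3 - <<'E'
from h import *
s=manip.read_state(); print(s)
for n in('scene','side'):
    c=shot(n,n+'0.png')
    R=cv2.Rodrigues(np.float64(c['rvec']))[0];print(n,(-R.T@np.ravel(c['tvec'])).round(),c['vfov'])
    for t in('scale','shutter_middle','dish','spool','loupe_ring','jar'):
        for r in finder.find_in(n,t)[:2]: print(n,t,r['uv'],round(r['p'],2),at_d(c,r['uv']).round(1))
E
```

```text
{'clock': 0.0, 'joints': array([-1.36158385e+00,  3.00469596e-01,  1.52160048e+00, -4.03204634e-06,
        1.32072380e+00, -6.66193825e-02]), 'qd': array([-1.47272821e-03, -1.06988862e-03, -1.35524998e-03, -1.29135302e-03,
       -6.46408240e-04, -9.16429782e-05]), 'effort': array([ 1.31868161e-03, -5.31810594e+01, -3.52733767e+01,  7.09147705e-02,
        2.44433549e-02, -5.65753635e-05]), 'eef_pos': array([ 149.74379298, -529.05521081,  302.07888976]), 'eef_rot': array([-3.14039384e+00, -7.60687468e-05,  2.75832817e-01]), 'wrist_force': array([ 0.30168561, -0.33838398,  0.92278716]), 'moment': array([-0.05254217,  0.00371275,  0.03534989]), 'finger_gap': 93.69662471416778}
scene [ 201. -849.  616.] 50.331542220830656
scene scale [324.6, 259.8] 0.69 [ 538.5 -258.9   42.8]
scene shutter_middle [292.7, 232.5] 0.89 [ 519.6 -175.4   55.1]
scene shutter_middle [353.9, 226.2] 0.71 [ 610.6 -238.6   75.6]
scene dish [356.3, 227.5] 0.83 [ 611.7 -244.7   76.2]
scene dish [289.0, 235.4] 0.21 [ 509.3 -180.9   56.1]
scene spool [392.0, 316.2] 0.58 [ 569.2 -415.6   29. ]
scene loupe_ring [313.3, 330.6] 0.9 [ 456.6 -364.6    9. ]
scene jar [332.2, 196.0] 0.82 [ 645.8 -103.8   52.5]
scene jar [324.2, 261.8] 0.73 [ 534.1 -265.2   44.8]
side [ 406. -901.  658.] 50.295977620510236
side scale [322.6, 267.3] 0.97 [ 549.5 -280.5   47.4]
side shutter_middle [298.0, 233.8] 0.88 [ 522.7 -191.6   54.1]
side shutter_middle [356.5, 237.7] 0.26 [ 617.9 -245.9   73.9]
side dish [355.3, 238.0] 0.93 [ 615.9 -245.2   72.9]
side spool [358.2, 332.7] 0.62 [ 577.5 -415.    26.3]
side loupe_ring [280.0, 332.9] 0.79 [ 458.9 -374.6    6.1]
side jar [355.3, 202.6] 0.95 [ 655.2 -106.1   43.4]
```

View pics/side0.png

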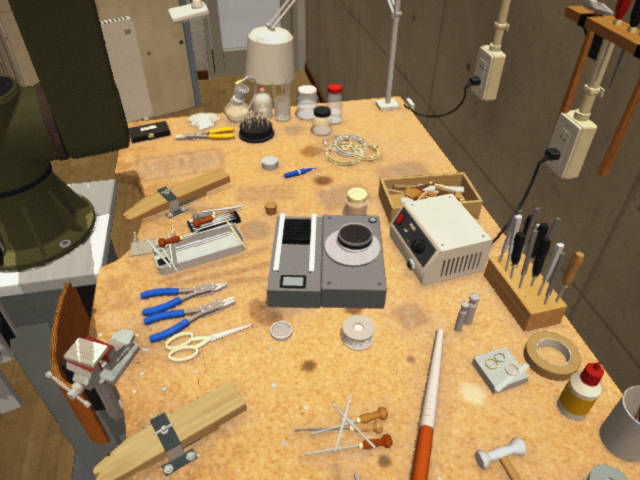

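>>> {"fn": "drive_tool", "kwargs": {
  "rows": [
    {"offset":[16,-8,0],"jaw":0},
    {"offset":[30,-16,0],"jaw":0},
    {"offset":[30,-16,0],"jaw":0},
    {"offset":[30,-16,0],"jaw":0},
    {"offset":[30,-16,0],"jaw":0},
    {"offset":[30,-16,0],"jaw":0},
    {"offset":[30,-16,0],"jaw":0},
    {"offset":[30,-16,0],"jaw":0},
    {"offset":[30,-16,0],"jaw":0},
    {"offset":[30,-16,0],"jaw":0},
    {"offset":[30,-16,0],"jaw":0},
    {"offset":[30,-16,0],"jaw":0},
    {"offset":[30,-16,0],"jaw":0},
    {"offset":[30,-16,0],"jaw":0},
    {"offset":[30,-16,0],"jaw":0},
    {"offset":[8,-4,0],"jaw":0,"spin":5},
    {"spin":8,"jaw":0},
    {"spin":8,"jaw":0},
    {"jaw":0}
  ]
}}

```text
validation failed for argument at $.ro...
```

```bash
python3 - <<'E'
from h import *
s=manip.read_state(); print(s['clock'],s['eef_pos'],s['eef_rot'],s['finger_gap'])
c=shot('wrist','w1.png')
R=cv2.Rodrigues(np.float64(c['rvec']))[0];print((-R.T@np.ravel(c['tvec'])).round(),R.round(2))
for t in('scale','shutter_middle','dish'):
    for r in finder.find_in('wrist',t)[:2]: print(t,r['uv'],round(r['p'],2),at_d(c,r['uv']).round(1))
E
```

```text
0.7 [ 149.74729516 -529.20785245  302.65982078] [3.14156566e+00 4.89453029e-05 2.75782603e-01] 93.8472580915869
[ 222. -509.  386.] [[ 0.27 -0.96 -0.  ]
 [-0.93 -0.26  0.26]
 [-0.25 -0.07 -0.97]]
```

View pics/w1.png

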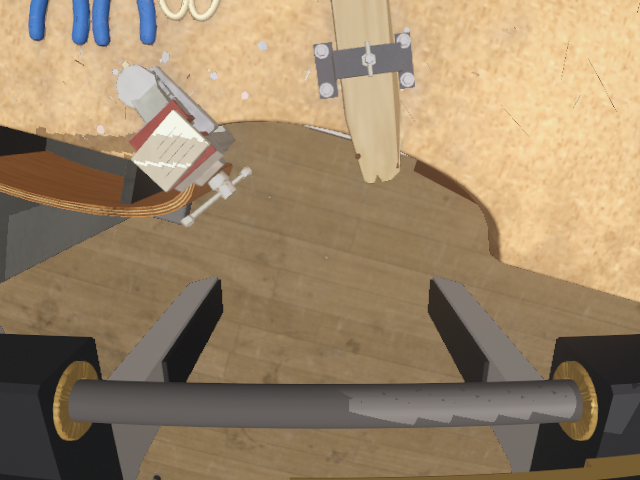

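The move was refused because every field is needed. The picture shows the start spot (vise at 175,150, no scale), with the camera about 75 mm ahead of the tool.

>>> {"fn": "drive_tool", "kwargs": {
  "rows": [
    {"offset":[16,-10,0],"spin":0,"jaw":0},
    {"offset":[30,-18,0],"spin":0,"jaw":0},
    {"offset":[30,-18,0],"spin":0,"jaw":0},
    {"offset":[30,-18,0],"spin":0,"jaw":0},
    {"offset":[30,-18,0],"spin":0,"jaw":0},
    {"offset":[30,-18,0],"spin":0,"jaw":0},
    {"offset":[30,-18,0],"spin":0,"jaw":0},
    {"offset":[30,-18,0],"spin":0,"jaw":0},
    {"offset":[30,-18,0],"spin":0,"jaw":0},
    {"offset":[30,-18,0],"spin":0,"jaw":0},
    {"offset":[30,-18,0],"spin":0,"jaw":0},
    {"offset":[30,-18,0],"spin":0,"jaw":0},
    {"offset":[30,-18,0],"spin":0,"jaw":0},
    {"offset":[20,-14,0],"spin":0,"jaw":0},
    {"offset":[5,-4,0],"spin":5,"jaw":0},
    {"offset":[0,0,0],"spin":8,"jaw":0},
    {"offset":[0,0,0],"spin":8,"jaw":0},
    {"offset":[0,0,0],"spin":0,"jaw":0},
    {"offset":[0,0,0],"spin":0,"jaw":0}
  ]
}}

```text
clock: 2.8
eef_pos: [469.1, -184.7, 302.7]
eef_rot: [-3.142, -0.0, -0.086]
wrist_force: [0.4, 0.2, 0.3]
finger_gap: 0.6
```

```bash
python3 - <<'E'
from h import *
s=manip.read_state(); print(s['clock'],s['eef_pos'],s['eef_rot'],s['finger_gap'])
c=shot('wrist','w2.png')
np.savez('w2.npz',**{k:np.array(v) for k,v in c.items()})
for t in('scale','shutter_middle','dish'):
    for r in finder.find_in('wrist',t)[:2]: print(t,r['uv'],round(r['p'],2),at_d(c,r['uv']).round(1))
E
```

```text
2.8 [ 469.07276827 -184.71130575  302.69221009] [-3.14154679e+00 -9.06846563e-05 -8.62380568e-02] 0.5602753391356926
scale [378.3, 115.8] 0.79 [ 547.  -232.8   43.8]
shutter_middle [305.4, 154.9] 0.64 [ 522.6 -174.    57.3]
shutter_middle [187.5, 9.5] 0.31 [640.  -94.2  40.9]
dish [381.2, 26.5] 0.79 [ 606.2 -234.7   76.6]
```

View pics/w2.png

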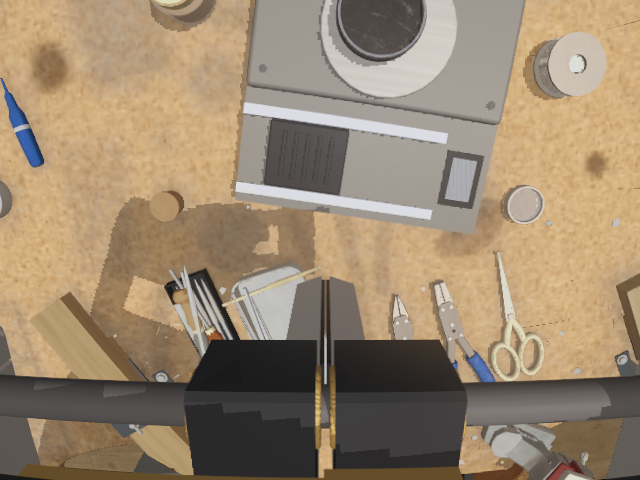

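The picture shows the shutter at (305,155), rails running from (245,107) to (447,138) and from (236,187) to (432,214), and the display at (460,180). The scale is turned about 8° more than the tool. I'll fit its pose.

```bash
cat > fit.py <<'E'
from h import *
def rect(c,mask,z):
    cs,_=cv2.findContours(mask.astype(np.uint8),cv2.RETR_EXTERNAL,cv2.CHAIN_APPROX_NONE)
    out=[]
    for k in cs:
        if cv2.contourArea(k)<600: continue
        P=np.array([at_z(c,p[0],z)[:2] for p in k[::1]],np.float32)
        out.append(cv2.minAreaRect(P))
    return out
E
python3 - <<'E'
from fit import *
d=np.load('w2.npz'); c={k:d[k] for k in d}; c['vfov']=float(c['vfov'])
g=c['color'].astype(int); m=np.zeros((480,640),bool); m[95:235,225:500]=1
white=(g.min(2)>200)&m; dark=(g.max(2)<90)&m
for n,k,z in(('rail',white,50),('dark55',dark,55)):
    kk=cv2.morphologyEx(k.astype(np.uint8),cv2.MORPH_OPEN if n=='rail' else cv2.MORPH_CLOSE,np.ones((3,3)))
    for r in rect(c,kk,z): print(n,np.round(r[0],1),np.round(r[1],1),round(r[2],1))
for uv in((378,26),(235,193),(474,233),(305,155)): print(uv,at_d(c,uv).round(1))
print(g[150:160,300:306].mean((0,1)), g[110,300],g[180,400])
E
```

```text
rail [ 484.5 -193. ] [158.3   7.8] 76.7
rail [ 544.3 -207.3] [158.3   8. ] 76.6
dark55 [ 521.2 -173.8] [59.6 51.1] 76.7
(378, 26) [ 606.7 -232.5   76.5]
(235, 193) [ 490.7 -103.7    1.4]
(474, 233) [ 434.1 -322.1    2.1]
(305, 155) [ 522.6 -173.7   57.3]
[76.66666667 77.61666667 81.23333333] [198 196 196] [150 157 163]
```

>>> {"fn": "drive_tool", "kwargs": {
  "rows": [
    {"offset":[0,0,0],"spin":8.4,"jaw":0},
    {"offset":[12,-20.5,0],"spin":0,"jaw":0},
    {"offset":[12,-20.5,0],"spin":0,"jaw":0},
    {"offset":[12,-20.5,0],"spin":0,"jaw":0},
    {"offset":[12,-20,0],"spin":0,"jaw":0},
    {"offset":[0,0,25],"spin":0,"jaw":0},
    {"offset":[0,0,25],"spin":0,"jaw":0},
    {"offset":[0,0,25],"spin":0,"jaw":0},
    {"offset":[0,0,25],"spin":0,"jaw":0},
    {"offset":[0,0,20],"spin":0,"jaw":0},
    {"offset":[0,0,10],"spin":0,"jaw":0},
    {"offset":[0,0,0],"spin":0,"jaw":0},
    {"offset":[0,0,0],"spin":0,"jaw":0}
  ]
}}

```text
clock: 4.3
eef_pos: [535.3, -117.4, 173.5]
eef_rot: [3.142, -0.001, -0.237]
wrist_force: [0.5, -0.2, 0.7]
finger_gap: 0.3
```

```bash
cat >> fit.py <<'E'
YAW=np.radians(-13.35); O=np.array([514.4,-200.15])  # rails' centre = scale (-57,20)
A=np.array([[np.cos(YAW),np.sin(YAW)],[-np.sin(YAW),np.cos(YAW)]])
def sc(p): return A@(np.array(p[:2])-O)+[-57,20]
def world(x,y,z): return np.r_[A.T@(np.array([x,y])-[-57,20])+O,z]
def rep():
    s=manip.read_state(); print(round(s['clock'],2),'scale xy',sc(s['eef_pos']).round(2),'tip z',round(s['eef_pos'][2]-97,2),'yaw',round(np.degrees(s['eef_rot'][2]),2),'F scale',(A@s['wrist_force'][:2]).round(2),s['wrist_force'][2].round(2))
E
python3 - <<'E'
from fit import *
rep(); c=shot('wrist','w3.png'); 
rep()
d=np.load('w2.npz'); c={k:d[k] for k in d}; c['vfov']=float(c['vfov'])
for y in(-20,-50,-64,-70,-80,-90):
  for x in (-57,):
    print(x,y,at_d(c,proj(c,[world(x,y,42)])[0]).round(1)[2])
E
```

```text
4.3 scale xy [-55.76 105.33] tip z 76.47 yaw -13.58 F scale [ 0.5  -0.06] 0.68
4.35 scale xy [-55.69 105.35] tip z 76.74 yaw -13.58 F scale [-0.45  0.4 ] 0.88
-57 -20 42.7
-57 -50 43.2
-57 -64 44.1
-57 -70 44.9
-57 -80 45.1
-57 -90 44.2
```

View pics/w3.png

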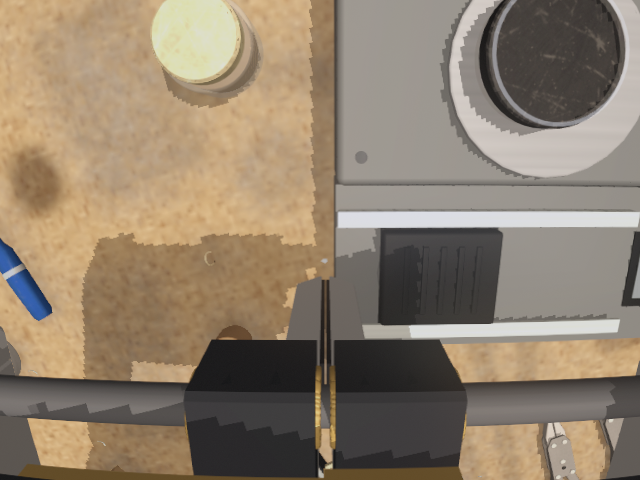

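The finger stands left of the shutter's left end (380,275), with the rails level in the picture and the dish and jar clear. I'll lower and begin the push.

>>> {"fn": "drive_tool", "kwargs": {
  "rows": [
    {"offset":[-1,0,15],"spin":0,"jaw":0},
    {"offset":[0,0,10],"spin":0,"jaw":0},
    {"offset":[0,0,5],"spin":0,"jaw":0},
    {"offset":[0,3,0],"spin":0,"jaw":0},
    {"offset":[0,3,0],"spin":0,"jaw":0},
    {"offset":[0,3,0],"spin":0,"jaw":0},
    {"offset":[0,3,0],"spin":0,"jaw":0},
    {"offset":[0,3,0],"spin":0,"jaw":0},
    {"offset":[0,3,0],"spin":0,"jaw":0},
    {"offset":[0,3,0],"spin":0,"jaw":0},
    {"offset":[0,3,0],"spin":0,"jaw":0},
    {"offset":[0,3,0],"spin":0,"jaw":0}
  ]
}}

```text
clock: 5.55
eef_pos: [527.7, -143.5, 142.7]
eef_rot: [-3.142, -0.0, -0.237]
wrist_force: [0.3, 1.1, 1.2]
finger_gap: 0.6
```

```bash
python3 -c "
from fit import *
rep()"
```

```text
5.55 scale xy [-57.17  78.15] tip z 45.73 yaw -13.6 F scale [0.03 1.16] 1.17
```

>>> {"fn": "drive_tool", "kwargs": {
  "rows": [
    {"offset":[0,3,0],"spin":0,"jaw":0},
    {"offset":[0,3,0],"spin":0,"jaw":0},
    {"offset":[0,3,0],"spin":0,"jaw":0},
    {"offset":[0,3,0],"spin":0,"jaw":0},
    {"offset":[0,3,0],"spin":0,"jaw":0},
    {"offset":[0,3,0],"spin":0,"jaw":0},
    {"offset":[0,3,0],"spin":0,"jaw":0},
    {"offset":[0,3,0],"spin":0,"jaw":0},
    {"offset":[0,3,0],"spin":0,"jaw":0},
    {"offset":[0,3,0],"spin":0,"jaw":0},
    {"offset":[0,3,0],"spin":0,"jaw":0},
    {"offset":[0,2,0],"spin":0,"jaw":0},
    {"offset":[0,1,0],"spin":0,"jaw":0}
  ]
}}

```text
clock: 6.85
eef_pos: [519.2, -178.5, 142.6]
eef_rot: [3.142, 0.0, -0.238]
wrist_force: [0.2, 1.5, 0.1]
finger_gap: 0.7
```

```bash
python3 - <<'E'
from fit import *
rep()
c=shot('wrist','w4.png')
np.savez('w4.npz',**{k:np.array(v) for k,v in c.items()})
E
```

```text
6.85 scale xy [-57.37  42.14] tip z 45.64 yaw -13.61 F scale [-0.19  1.54] 0.1
```

View pics/w4.png

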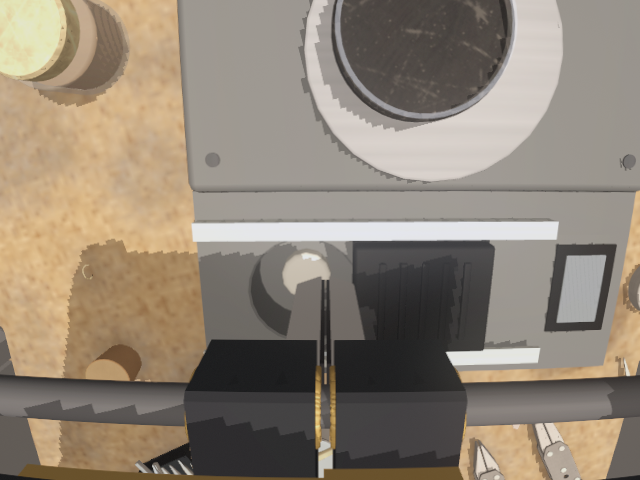

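The shutter is most of the way open: its right end is at (490,295), the well and white key show at (306,280), and the dish is untouched. I'll measure how much travel remains.

```bash
python3 - <<'E'
from fit import *
d=np.load('w4.npz'); c={k:d[k] for k in d}; c['vfov']=float(c['vfov'])
for n,uv,z in(('shut BR',(494,244),55),('shut BL',(353,242),55),('railB right',(558,231),50),('railB left',(193,232),50),('railF right',(539,355),50)):
    p=at_z(c,uv,z); print(n,sc(p).round(1))
E
```

```text
shut BR [-31.4 -29.3]
shut BL [-30.2  30.6]
railB right [-27.1 -60.1]
railB left [-26.8  99. ]
railF right [-88.3 -59.9]
```

>>> {"fn": "drive_tool", "kwargs": {
  "rows": [
    {"offset":[0,2,0],"spin":0,"jaw":0},
    {"offset":[0,2,0],"spin":0,"jaw":0},
    {"offset":[0,2,0],"spin":0,"jaw":0},
    {"offset":[0,1,0],"spin":0,"jaw":0},
    {"offset":[0,1,0],"spin":0,"jaw":0},
    {"offset":[0,0.5,0],"spin":0,"jaw":0}
  ]
}}

```text
clock: 7.5
eef_pos: [517.2, -186.6, 142.6]
eef_rot: [-3.142, 0.0, -0.237]
wrist_force: [1.1, 2.7, 1.0]
finger_gap: 0.3
```

>>> {"fn": "drive_tool", "kwargs": {
  "rows": [
    {"offset":[0,0.5,0],"spin":0,"jaw":0},
    {"offset":[0,0.5,0],"spin":0,"jaw":0}
  ]
}}

```text
clock: 7.7
eef_pos: [517.0, -187.5, 142.6]
eef_rot: [-3.142, 0.0, -0.237]
wrist_force: [0.0, 1.4, 0.5]
finger_gap: 0.6
```

>>> {"fn": "drive_tool", "kwargs": {
  "rows": [
    {"offset":[0,0.4,0],"spin":0,"jaw":0}
  ]
}}

```text
clock: 7.8
eef_pos: [516.9, -187.9, 142.7]
eef_rot: [-3.142, -0.0, -0.237]
wrist_force: [0.3, 1.0, -0.3]
finger_gap: 0.6
```

>>> {"fn": "drive_tool", "kwargs": {
  "rows": [
    {"offset":[0,0.4,0],"spin":0,"jaw":0},
    {"offset":[0,0.2,0],"spin":0,"jaw":0}
  ]
}}

```text
clock: 8.0
eef_pos: [516.8, -188.4, 142.7]
eef_rot: [-3.141, 0.0, -0.237]
wrist_force: [1.0, 3.0, 0.4]
finger_gap: 0.6
```

>>> {"fn": "drive_tool", "kwargs": {
  "rows": [
    {"offset":[0,0.4,0],"spin":0,"jaw":0}
  ]
}}

```text
clock: 8.1
eef_pos: [516.7, -188.6, 142.6]
eef_rot: [-3.141, 0.0, -0.237]
wrist_force: [2.2, 6.9, 1.0]
finger_gap: 0.8
```

>>> {"fn": "drive_tool", "kwargs": {
  "rows": [
    {"offset":[0,0.3,0],"spin":0,"jaw":0}
  ]
}}

```text
clock: 8.2
eef_pos: [516.7, -188.7, 142.7]
eef_rot: [-3.141, 0.0, -0.237]
wrist_force: [2.8, 8.2, 1.0]
finger_gap: 0.3
```

>>> {"fn": "drive_tool", "kwargs": {
  "rows": [
    {"offset":[0,0.3,0],"spin":0,"jaw":0}
  ]
}}

```text
clock: 8.3
eef_pos: [516.7, -188.8, 142.7]
eef_rot: [-3.14, 0.0, -0.237]
wrist_force: [2.6, 10.0, 0.9]
finger_gap: 0.3
```

At the stop (force climbing, tool stalled). The last two nudges weren't needed. I'll back off, lift and look.

>>> {"fn": "drive_tool", "kwargs": {
  "rows": [
    {"offset":[0,-1,0],"spin":0,"jaw":0},
    {"offset":[0,-3,0],"spin":0,"jaw":0},
    {"offset":[0,-6,-10],"spin":0,"jaw":0},
    {"offset":[-15,-5,-30],"spin":0,"jaw":0},
    {"offset":[-30,-5,-30],"spin":0,"jaw":0},
    {"offset":[-30,0,-30],"spin":0,"jaw":0},
    {"offset":[0,0,0],"spin":0,"jaw":0},
    {"offset":[0,0,0],"spin":0,"jaw":0}
  ]
}}

```text
clock: 9.1
eef_pos: [448.4, -152.4, 243.7]
eef_rot: [3.141, -0.002, -0.237]
wrist_force: [0.6, 0.8, 0.2]
finger_gap: 0.7
```

```bash
python3 - <<'E'
from fit import *
rep()
c=shot('wrist','w5.png')
np.savez('w5.npz',**{k:np.array(v) for k,v in c.items()})
for t in('key_top','well_mouth','shutter_middle'):
    for r in finder.find_in('wrist',t)[:2]: print(t,r['uv'],round(r['p'],2),at_d(c,r['uv']).round(1), sc(at_z(c,r['uv'],{'key_top':22,'well_mouth':42}.get(t,55))).round(1))
g=c['color'].astype(int)
for n,P in(('rails',(-57,20,50)),('well',(-57,52,42))): print(n,proj(c,[world(*P)])[0].round())
E
```

```text
9.1 scale xy [-132.21   51.27] tip z 146.7 yaw -13.6 F scale [0.39 0.92] 0.18
well_mouth [401.6, 94.0] 0.91 [ 528.7 -220.    56. ] [-37.5   1.6]
rails [374. 125.]
well [324. 125.]
```

View pics/w5.png

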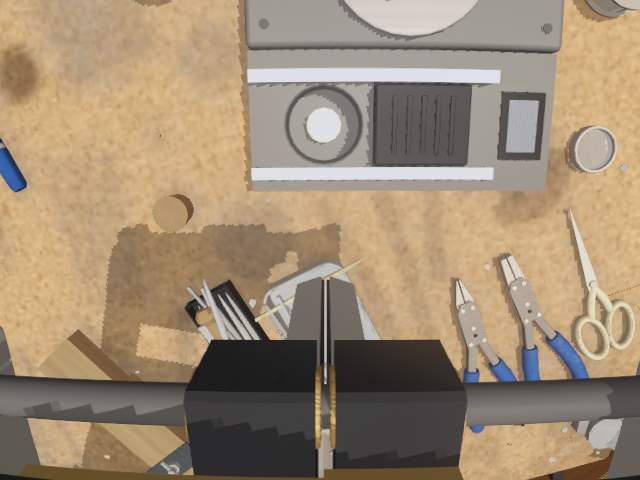

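The shutter is open, with its middle near (421,125). The well and key are at (324,125), right where my fit predicts. The network's well_mouth hit at (402,94) is on the shutter, so it's wrong. A quick numeric recheck follows.

```bash
python3 - <<'E'
from fit import *
d=np.load('w5.npz'); c={k:d[k] for k in d}; c['vfov']=float(c['vfov'])
g=c['color'].astype(int)
def box(a,b,e,f):
    m=np.zeros((480,640),bool); m[a:b,e:f]=1; return m
key=(g.min(2)>215)&box(100,150,300,350)
white=(g.min(2)>200)&(box(60,90,240,510)|box(160,190,240,510))
dark=cv2.morphologyEx(((g.max(2)<110)&box(75,172,372,485)).astype(np.uint8),cv2.MORPH_OPEN,np.ones((5,5)))
for n,k,z in(('rail',white,50),('shutter',dark,55),('key',key,22)):
    for r in rect(c,k,z): print(n,sc(r[0]).round(1),np.round(r[1],1),round(r[2],1))
E
```

```text
rail [-87.6  20.1] [158.2   7.8] 76.7
rail [-26.3  20.1] [158.2   8. ] 76.7
shutter [-56.8  -9. ] [61.3 51.6] 76.7
key [-56.8  52.1] [21.5 21.5] 31.0
```

>>> {"fn": "drive_tool", "kwargs": {
  "rows": [
    {"offset":[15,-0.7,0],"spin":0,"jaw":0},
    {"offset":[20,0,0],"spin":0,"jaw":0},
    {"offset":[20,0,10],"spin":0,"jaw":0},
    {"offset":[15,0,20],"spin":0,"jaw":0},
    {"offset":[5,0,30],"spin":0,"jaw":0},
    {"offset":[0,0,25],"spin":0,"jaw":0},
    {"offset":[0,0,0],"spin":0,"jaw":0},
    {"offset":[0,0,0],"spin":0,"jaw":0}
  ]
}}

```text
clock: 10.1
eef_pos: [521.5, -169.4, 157.5]
eef_rot: [-3.141, 0.001, -0.237]
wrist_force: [-0.4, 0.9, 0.2]
finger_gap: 0.4
```

```bash
python3 -c "
from fit import *
rep()"
```

```text
10.1 scale xy [-57.18  51.58] tip z 60.5 yaw -13.6 F scale [-0.58  0.74] 0.19
```

Centred to within 0.5 mm. Going down to just above the key.

>>> {"fn": "drive_tool", "kwargs": {
  "rows": [
    {"offset":[0,0,8],"spin":0,"jaw":0},
    {"offset":[0,0,10],"spin":0,"jaw":0},
    {"offset":[0,0,10],"spin":0,"jaw":0},
    {"offset":[0,0,7],"spin":0,"jaw":0},
    {"offset":[0,0,2],"spin":0,"jaw":0},
    {"offset":[0,0,1],"spin":0,"jaw":0},
    {"offset":[0,0,1],"spin":0,"jaw":0},
    {"offset":[0,0,0],"spin":0,"jaw":0}
  ]
}}

```text
clock: 10.9
eef_pos: [521.5, -169.4, 118.9]
eef_rot: [3.142, -0.0, -0.237]
wrist_force: [-2.5, 0.8, 1.2]
finger_gap: 0.4
```

>>> {"fn": "drive_tool", "kwargs": {
  "rows": [
    {"offset":[0,0,1],"spin":0,"jaw":0},
    {"offset":[0,0,1],"spin":0,"jaw":0}
  ]
}}

```text
clock: 11.1
eef_pos: [521.5, -169.4, 116.9]
eef_rot: [3.142, -0.001, -0.237]
wrist_force: [-0.6, 0.9, 3.1]
finger_gap: 0.2
```

>>> {"fn": "drive_tool", "kwargs": {
  "rows": [
    {"offset":[0,0,1],"spin":0,"jaw":0},
    {"offset":[0,0,1],"spin":0,"jaw":0},
    {"offset":[0,0,0.5],"spin":0,"jaw":0}
  ]
}}

```text
clock: 11.4
eef_pos: [521.5, -169.4, 114.4]
eef_rot: [3.142, -0.001, -0.237]
wrist_force: [-2.4, 0.5, 8.9]
finger_gap: 0.6
```

>>> {"fn": "drive_tool", "kwargs": {
  "rows": [
    {"offset":[0,0,0.5],"spin":0,"jaw":0},
    {"offset":[0,0,0],"spin":0,"jaw":0}
  ]
}}

```text
clock: 11.6
eef_pos: [521.5, -169.4, 114.3]
eef_rot: [3.141, -0.001, -0.237]
wrist_force: [-3.1, 1.7, 11.2]
finger_gap: 0.3
```

The key has bottomed out: travel stalled at 17.3 mm above the bench and force is well over 4.6 N. Releasing it and moving over to the shutter's right side.

>>> {"fn": "drive_tool", "kwargs": {
  "rows": [
    {"offset":[0,0,-2],"spin":0,"jaw":0},
    {"offset":[0,0,-3],"spin":0,"jaw":0},
    {"offset":[0,0,-5],"spin":0,"jaw":0},
    {"offset":[0,0,-15],"spin":0,"jaw":0},
    {"offset":[0,0,-20],"spin":0,"jaw":0},
    {"offset":[0,0,-15],"spin":0,"jaw":0},
    {"offset":[0,10,0],"spin":0,"jaw":0},
    {"offset":[0,20,0],"spin":0,"jaw":0},
    {"offset":[0,20,0],"spin":0,"jaw":0},
    {"offset":[0,20,0],"spin":0,"jaw":0},
    {"offset":[0,20,0],"spin":0,"jaw":0},
    {"offset":[0,15,0],"spin":0,"jaw":0},
    {"offset":[0,5.4,0],"spin":0,"jaw":0},
    {"offset":[0,0,0],"spin":0,"jaw":0},
    {"offset":[0,0,0],"spin":0,"jaw":0}
  ]
}}

```text
clock: 13.1
eef_pos: [495.5, -276.2, 173.5]
eef_rot: [-3.141, 0.0, -0.237]
wrist_force: [-0.1, -0.2, 0.1]
finger_gap: 0.1
```

```bash
python3 - <<'E'
from fit import *
rep()
c=shot('wrist','w6.png')
E
```

```text
13.1 scale xy [-57.84 -58.36] tip z 76.52 yaw -13.58 F scale [-0.07 -0.22] 0.14
```

View pics/w6.png

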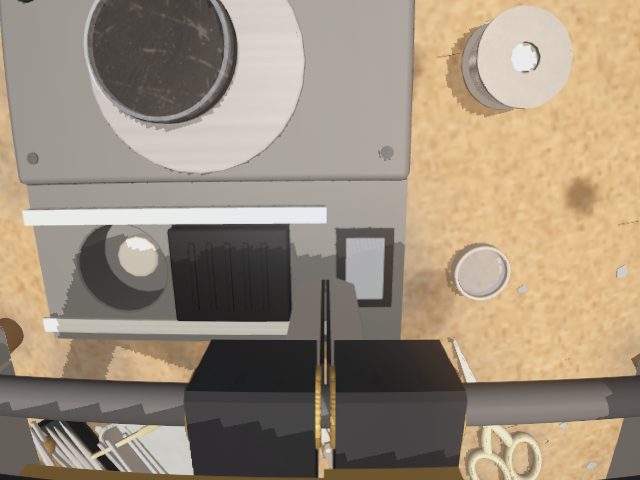

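The finger is just right of the shutter's right end (290,275). The key is up at (138,257), and the dish, spool and loupe are clear. Lowering, then pushing left.

>>> {"fn": "drive_tool", "kwargs": {
  "rows": [
    {"offset":[0.8,0,13],"spin":0,"jaw":0},
    {"offset":[0,0,10],"spin":0,"jaw":0},
    {"offset":[0,0,5],"spin":0,"jaw":0},
    {"offset":[0,0,0],"spin":0,"jaw":0},
    {"offset":[0,-2,0],"spin":0,"jaw":0},
    {"offset":[0,-3,0],"spin":0,"jaw":0},
    {"offset":[0,-3,0],"spin":0,"jaw":0},
    {"offset":[0,-3,0],"spin":0,"jaw":0},
    {"offset":[0,-3,0],"spin":0,"jaw":0}
  ]
}}

```text
clock: 14.05
eef_pos: [499.6, -263.1, 145.9]
eef_rot: [3.141, -0.0, -0.237]
wrist_force: [-0.3, -0.5, 1.3]
finger_gap: 0.2
```

```bash
python3 -c "
from fit import *
rep()"
```

```text
14.05 scale xy [-56.87 -44.68] tip z 48.9 yaw -13.6 F scale [-0.17 -0.57] 1.33
```

>>> {"fn": "drive_tool", "kwargs": {
  "rows": [
    {"offset":[0,-3,0],"spin":0,"jaw":0},
    {"offset":[0,-3,0],"spin":0,"jaw":0},
    {"offset":[0,-3,0],"spin":0,"jaw":0},
    {"offset":[0,-3,0],"spin":0,"jaw":0},
    {"offset":[0,-3,0],"spin":0,"jaw":0},
    {"offset":[0,-3,0],"spin":0,"jaw":0},
    {"offset":[0,-3,0],"spin":0,"jaw":0},
    {"offset":[0,-3,0],"spin":0,"jaw":0},
    {"offset":[0,-3,0],"spin":0,"jaw":0},
    {"offset":[0,-3,0],"spin":0,"jaw":0},
    {"offset":[0,-3,0],"spin":0,"jaw":0},
    {"offset":[0,-3,0],"spin":0,"jaw":0},
    {"offset":[0,-3,0],"spin":0,"jaw":0},
    {"offset":[0,-3,0],"spin":0,"jaw":0},
    {"offset":[0,-3,0],"spin":0,"jaw":0},
    {"offset":[0,-3,0],"spin":0,"jaw":0},
    {"offset":[0,-1,0],"spin":0,"jaw":0}
  ]
}}

```text
clock: 15.75
eef_pos: [511.0, -215.3, 145.6]
eef_rot: [-3.142, 0.0, -0.237]
wrist_force: [-2.8, -1.6, 3.6]
finger_gap: 0.8
```

```bash
python3 -c "
from fit import *
rep()
c=shot('wrist','w7.png')
g=c['color'].astype(int); print(proj(c,[world(-33,y,55) for y in(45,75)]).round())
np.savez('w7.npz',**{k:np.array(v) for k,v in c.items()})
rep()"
```

```text
15.75 scale xy [-56.77   4.49] tip z 48.64 yaw -13.58 F scale [-2.38 -2.22] 3.6
[[231. 248.]
 [162. 249.]]
15.8 scale xy [-56.76   4.5 ] tip z 48.62 yaw -13.58 F scale [-0.44 -1.28] 2.93
```

View pics/w7.png

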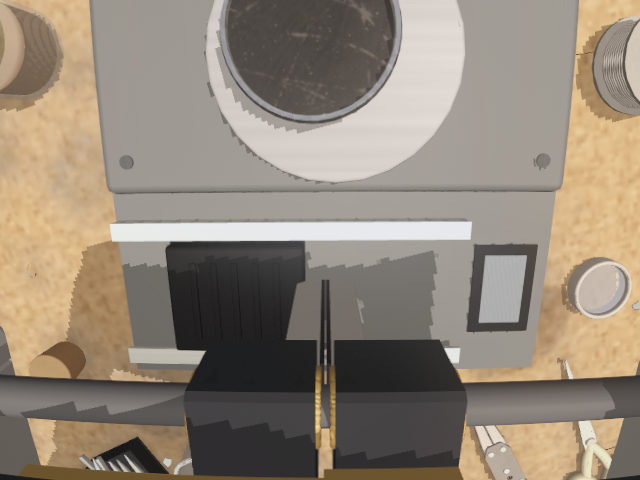

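The shutter has about 6–8 mm to go (ends at 166 and 305). The well is nearly covered and the dish is in place. I'll nudge it home with force checks.

>>> {"fn": "drive_tool", "kwargs": {
  "rows": [
    {"offset":[0,-1.5,0],"spin":0,"jaw":0},
    {"offset":[0,-1.5,0],"spin":0,"jaw":0},
    {"offset":[0,-0.5,0],"spin":0,"jaw":0}
  ]
}}

```text
clock: 16.1
eef_pos: [511.8, -212.1, 145.6]
eef_rot: [-3.142, 0.0, -0.237]
wrist_force: [-2.3, -1.6, 3.1]
finger_gap: 0.3
```

>>> {"fn": "drive_tool", "kwargs": {
  "rows": [
    {"offset":[0,-0.5,0],"spin":0,"jaw":0},
    {"offset":[0,-0.5,0],"spin":0,"jaw":0}
  ]
}}

```text
clock: 16.3
eef_pos: [512.0, -211.2, 145.6]
eef_rot: [-3.142, 0.0, -0.237]
wrist_force: [-1.1, -1.4, 3.4]
finger_gap: 0.1
```

>>> {"fn": "drive_tool", "kwargs": {
  "rows": [
    {"offset":[0,-0.5,0],"spin":0,"jaw":0},
    {"offset":[0,-0.3,0],"spin":0,"jaw":0}
  ]
}}

```text
clock: 16.5
eef_pos: [512.2, -210.4, 145.6]
eef_rot: [-3.142, -0.0, -0.237]
wrist_force: [-1.3, -0.6, 4.0]
finger_gap: 0.3
```

>>> {"fn": "drive_tool", "kwargs": {
  "rows": [
    {"offset":[0,-0.3,0],"spin":0,"jaw":0}
  ]
}}

```text
clock: 16.6
eef_pos: [512.3, -210.1, 145.6]
eef_rot: [-3.142, 0.0, -0.237]
wrist_force: [-2.2, -1.8, 3.1]
finger_gap: 0.1
```

>>> {"fn": "drive_tool", "kwargs": {
  "rows": [
    {"offset":[0,-0.3,0],"spin":0,"jaw":0}
  ]
}}

```text
clock: 16.7
eef_pos: [512.4, -209.9, 145.6]
eef_rot: [-3.142, 0.0, -0.237]
wrist_force: [-1.1, -1.7, 2.9]
finger_gap: 0.4
```

>>> {"fn": "drive_tool", "kwargs": {
  "rows": [
    {"offset":[0,-0.3,0],"spin":0,"jaw":0}
  ]
}}

```text
clock: 16.8
eef_pos: [512.4, -209.6, 145.6]
eef_rot: [-3.142, 0.0, -0.237]
wrist_force: [-0.7, -0.3, 3.9]
finger_gap: 0.1
```

>>> {"fn": "drive_tool", "kwargs": {
  "rows": [
    {"offset":[0,-0.3,0],"spin":0,"jaw":0}
  ]
}}

```text
clock: 16.9
eef_pos: [512.5, -209.3, 145.6]
eef_rot: [-3.142, 0.0, -0.237]
wrist_force: [-1.5, -1.4, 2.8]
finger_gap: 0.8
```

>>> {"fn": "drive_tool", "kwargs": {
  "rows": [
    {"offset":[0,-0.3,0],"spin":0,"jaw":0}
  ]
}}

```text
clock: 17.0
eef_pos: [512.6, -209.0, 145.6]
eef_rot: [-3.142, 0.0, -0.237]
wrist_force: [-1.7, -1.8, 3.5]
finger_gap: 0.7
```

```bash
python3 - <<'E'
from fit import *
rep()
c=shot('wrist','w8.png')
g=c['color'].astype(int); m=np.zeros((480,640),bool); m[245:330,100:300]=1
for row in(244,248,252,256):
    x=np.where(g[row,100:400].max(1)<75)[0]+100; print(row,x.min(),x.max(),[sc(at_z(c,(u,row),55)).round(1) for u in(x.min(),x.max())])
E
```

```text
17.0 scale xy [-56.71  11.  ] tip z 48.64 yaw -13.6 F scale [-1.21 -2.16] 3.51
244 170 303 [array([-30.9,  77.8]), array([-31.1,  20.4])]
248 166 303 [array([-32.7,  79.7]), array([-32.9,  20.5])]
252 166 303 [array([-34.5,  79.9]), array([-34.7,  20.5])]
256 166 303 [array([-36.3,  80.1]), array([-36.5,  20.5])]
```

View pics/w8.png

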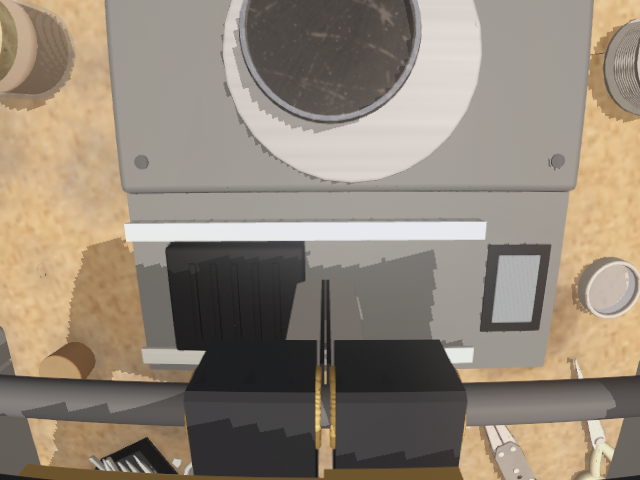

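The shutter's right end is at 303 and its left at 166, giving a middle of y≈50.3 mm, so about 1.7 mm remains.

>>> {"fn": "drive_tool", "kwargs": {
  "rows": [
    {"offset":[0,-0.4,0],"spin":0,"jaw":0},
    {"offset":[0,-0.3,0],"spin":0,"jaw":0}
  ]
}}

```text
clock: 17.25
eef_pos: [512.8, -208.3, 145.7]
eef_rot: [-3.142, -0.0, -0.237]
wrist_force: [-2.1, -0.5, 2.9]
finger_gap: 0.6
```

>>> {"fn": "drive_tool", "kwargs": {
  "rows": [
    {"offset":[0,-0.3,0],"spin":0,"jaw":0}
  ]
}}

```text
clock: 17.35
eef_pos: [512.8, -208.0, 145.6]
eef_rot: [-3.142, 0.0, -0.237]
wrist_force: [-2.1, -1.0, 2.6]
finger_gap: 0.4
```

>>> {"fn": "drive_tool", "kwargs": {
  "rows": [
    {"offset":[0,-0.3,0],"spin":0,"jaw":0}
  ]
}}

```text
clock: 17.45
eef_pos: [512.9, -207.7, 145.6]
eef_rot: [-3.142, 0.0, -0.237]
wrist_force: [-1.7, -1.1, 2.5]
finger_gap: 0.4
```

>>> {"fn": "drive_tool", "kwargs": {
  "rows": [
    {"offset":[0,-0.3,0],"spin":0,"jaw":0}
  ]
}}

```text
clock: 17.55
eef_pos: [513.0, -207.4, 145.6]
eef_rot: [-3.142, 0.0, -0.237]
wrist_force: [-2.9, -0.8, 4.5]
finger_gap: 0.5
```

>>> {"fn": "drive_tool", "kwargs": {
  "rows": [
    {"offset":[0,-0.3,0],"spin":0,"jaw":0}
  ]
}}

```text
clock: 17.65
eef_pos: [513.0, -207.2, 145.7]
eef_rot: [3.142, -0.0, -0.237]
wrist_force: [-3.2, -2.5, 3.6]
finger_gap: 0.4
```

>>> {"fn": "drive_tool", "kwargs": {
  "rows": [
    {"offset":[0,-0.3,0],"spin":0,"jaw":0}
  ]
}}

```text
clock: 17.75
eef_pos: [513.1, -207.0, 145.7]
eef_rot: [3.141, -0.0, -0.237]
wrist_force: [-3.9, -3.7, 3.3]
finger_gap: 0.7
```

```bash
cat > edge.py <<'E'
from fit import *
rep()
c=shot('wrist'); g=c['color'].astype(int)
for row in(248,254):
    x=np.where(g[row,100:400].max(1)<75)[0]+100; print(row,[sc(at_z(c,(u,row),55)).round(1) for u in(x.min(),x.max())])
x=np.where(g[231,60:560].min(1)>200)[0]+60; print('rail',[sc(at_z(c,(u,231),50)).round(1) for u in(x.min(),x.max())])
E
python3 edge.py
```

```text
17.75 scale xy [-56.69  13.03] tip z 48.68 yaw -13.59 F scale [-2.9 -4.5] 3.29
248 [array([-32.7,  81.7]), array([-32.9,  22.5])]
254 [array([-35.4,  82. ]), array([-35.6,  22.1])]
rail [array([-26.3,  99.8]), array([-27., -59.])]
```

The force is rising and the shutter's middle reads 52.1 mm, so it's at the stop. One last small nudge, then off.

>>> {"fn": "drive_tool", "kwargs": {
  "rows": [
    {"offset":[0,-0.2,0],"spin":0,"jaw":0}
  ]
}}

```text
clock: 17.9
eef_pos: [513.1, -206.9, 145.7]
eef_rot: [3.141, -0.0, -0.237]
wrist_force: [-3.4, -5.3, 3.1]
finger_gap: 0.6
```

>>> {"fn": "drive_tool", "kwargs": {
  "rows": [
    {"offset":[0,1,0],"spin":0,"jaw":0},
    {"offset":[0,3,0],"spin":0,"jaw":0},
    {"offset":[0,5,0],"spin":0,"jaw":0},
    {"offset":[0,0,-15],"spin":0,"jaw":0},
    {"offset":[-15,0,-30],"spin":0,"jaw":0},
    {"offset":[-30,0,-30],"spin":0,"jaw":0},
    {"offset":[-30,0,-30],"spin":0,"jaw":0},
    {"offset":[0,0,0],"spin":0,"jaw":0},
    {"offset":[0,0,0],"spin":0,"jaw":0}
  ]
}}

```text
clock: 18.8
eef_pos: [438.2, -198.0, 251.0]
eef_rot: [3.141, -0.002, -0.238]
wrist_force: [0.5, -0.6, -0.2]
finger_gap: 0.5
```

```bash
python3 - <<'E'
from fit import *
rep()
c=shot('wrist','w9.png'); g=c['color'].astype(int)
print('proj shut corners',proj(c,[world(x,y,55) for x,y in((-32,82),(-32,22),(-82,22),(-82,82))]).round().tolist())
def box(a,P,z):
    q=proj(c,[world(x,y,z) for x,y in P]); m=np.zeros((480,640),np.uint8); cv2.fillConvexPoly(m,q.astype(np.int32),1); return m>0
R=[(-20,105),(-20,-61),(-95,-61),(-95,105)]
m=box(0,R,50)
dark=cv2.morphologyEx(((g.max(2)<110)&box(0,[(-20,105),(-20,-50),(-95,-50),(-95,105)],50)).astype(np.uint8),cv2.MORPH_OPEN,np.ones((5,5)))
for n,k,z in(('rail',(g.min(2)>200)&m,50),('shutter',dark,55)):
    for r in rect(c,k,z): print(n,sc(r[0]).round(1),np.round(r[1],1),round(r[2],1))
for n in('scene','side'):
    c=shot(n)
    for t in('dish','spool','loupe_ring','jar'):
        for r in finder.find_in(n,t)[:1]: print(n,t,r['uv'],round(r['p'],2),at_d(c,r['uv']).round(1))
E
```

```text
18.8 scale xy [-131.64    4.48] tip z 154.03 yaw -13.62 F scale [ 0.66 -0.47] -0.19
proj shut corners [[202.0, 87.0], [297.0, 85.0], [298.0, 165.0], [207.0, 166.0]]
rail [-87.6  20.3] [158.5   7.9] 76.6
rail [-26.2  20.4] [158.1   8. ] 76.7
shutter [-56.8  52. ] [60.6 51.5] 76.5
scene dish [352.8, 228.7] 0.82 [ 604.2 -244.9   76.5]
scene spool [389.7, 318.2] 0.63 [ 563.8 -417.1   28.7]
scene loupe_ring [311.9, 330.9] 0.76 [ 454.7 -363.6    8.5]
scene jar [333.0, 196.2] 0.74 [ 647.9 -103.6   51.1]
side dish [353.8, 238.6] 0.68 [ 612.5 -247.6   74.1]
side spool [359.9, 333.8] 0.9 [ 579.5 -417.8   26.4]
side loupe_ring [278.1, 331.2] 0.93 [ 456.4 -370.3    5.8]
side jar [356.7, 201.9] 0.85 [ 657.7 -107.    45.5]
```

View pics/w9.png

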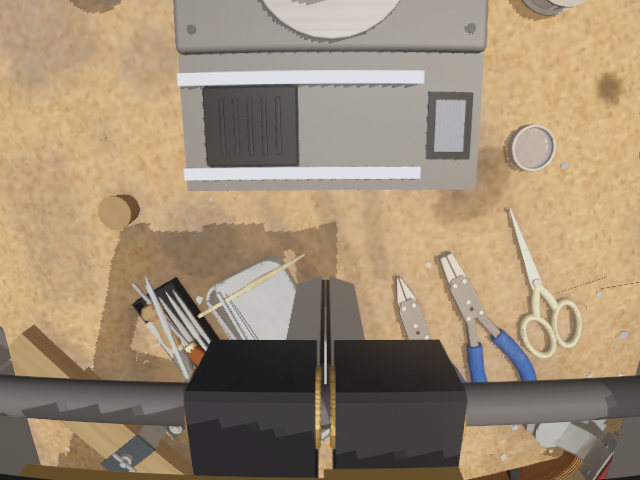

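The shutter is shut and its outline matches the prediction (202–298, 86–166). The scale moved by no more than about 0.3 mm, and the arm is clear. Handing in.

```bash
python3 -c "
from cell import manip
print(manip.sign_off(), manip.read_state()['clock'])"
```

```text
the job is handed in; nothing more can be done
the job is handed in; nothing more can be done
```

The job is done and handed in at about 19 s on the robot's clock. With the fingers closed, I pushed the shutter open to its stop, pressed the tare key to the bottom and let it come up. Then I pushed the shutter shut to its stop and moved the arm clear.

**Last checks:**
- **Shutter:** open, its middle was at y about -9 to -10 mm against the rails' middle at 20. At the end it was at 52.0 mm (nominal 52), and the force had risen at both stops.
- **Tare key:** the fingertips stalled about 17.3 mm above the bench at about 11 N. Afterwards the key looked up again in the picture.
- **Scale:** it shifted no more than about 0.3 mm.
- **Dish and bystanders:** the dish, spool, loupe and jar read within 2–8 mm of where they started. That is about the scatter of the network readings, and the arm touched none of them.

**Off or in disagreement:**
- At the opening stop I nudged two steps too far. The push peaked at about 10 N, above the 8 N at which the scale can slide, but it had not moved measurably when I looked afterwards.
- At the start the shutter appeared about 5 mm open rather than fully shut.
- The network's one report of the well mouth was on the shutter, so I used my own fit from the rails instead.
- While pushing the shutter closed, there was a steady 3 N upward force on the tool that I could not explain.

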